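# Find the socket key that fits the valve block's nut

### The arm

A 6-joint arm with a two-finger parallel gripper is mounted at the origin on a cart in front of the work surface, level with it; the furniture and walls round the work are solid. World frame = base frame: x ahead of the robot, y to its left, z up, the work surface at z = 0. Lengths are in mm, angles in rad, forces in N, time in s.
With the tool pointing down it reaches from about 350 to 775 mm from the base axis. Payload 7.3 kg.
Tool frame: the origin (TCP) lies at the very end of the fingers, on their centre line; the grasp point (between the pads) lies 19 mm behind it (bot.tcp_to_grasp is the distance from the TCP to the grasp point, in mm); z points along the fingers, y is the direction in which the jaws open and shut (so a half turn about z gives the same grasp; the last joint's range is limited). The gripper opens to 92 mm and grips with 3 to 60 N. Pads are 19 mm wide; open, the fingers measure 130 mm over their backs; the gripper's body (75 mm by 190 mm) begins 47 mm behind the grasp point.
Start: joints at [-1.451, 0.342, 1.524, -0, 1.275, -0.146], TCP at [137.93, -506.577, 226.741] pointing down, gripper open.
Joint ranges: [-2.53, 2.53], [-0.77, 2.02], [0.04, 2.7], [-1, 4.14], [0.28, 2.66], [-3.11, 3.11]. Speed limits (rad/s): [2.57, 2.57, 3.14, 3.14, 3.14, 3.14].

### API

Orientations are given as [roll, pitch, yaw] about the fixed x, y, z axes, in that order (R = Rz(yaw) Ry(pitch) Rx(roll)).
In Python, from plant import bot gives the robot as it stands. The module is installed in compiled form; this text tells all that it offers.
- The arm moves only by the tool carry_out, never from a script. Its argument "motion" is a list of rows, each a list of 5 numbers: the closure, from 0 (fully open) to 1 (shut), then the shift along the tool's x, y, z in mm, then the turn about the tool's z in degrees. In form: [[claw, dx, dy, dz, spin], ...]. A call has 1 to 10 rows; each row is the pose to reach, as a shift and turn from the pose measured when the call began, along the tool's axes at that moment; what a row does not reach only later rows make up. A row lasts 1/8 s, in which the tool goes at most 62.5 mm and 10.7 degrees, less where a joint would pass 70% of its speed; a pose out of reach is approached as far as the arm can. A call with a gripper value outside its range is refused whole. The fingers move at their own pace and stop on an object; the grip force is fixed at half the most. Time passes only in rows, so rows that repeat a pose let the fingers close. It gives the time, the measured TCP pose, the force and the opening at its end, in the units of the state.
- bot.get_obs(): the state, without advancing time (a new reading comes with each control period).
- bot.capture(name): name is "scene" or "top"; returns a dict with "color" (400x640x3 uint8, red, green, blue), "depth" (400x640 float32, mm along the optical axis (not along the pixel's ray), 0 where there is no reading), "K" (3x3 intrinsics, pixels), "camera_from_world" (4x4, takes a point from world to camera coordinates). Camera axes: x right, y down, z forward; pixel columns grow to the right and rows downward; lengths in mm; the calibration is good to about 2 mm. A picture is of the moment at which its call begins.
- bot.close_job(): hands the job in, once; it reports no verdict.
The state is a dict: "time": time; "joint_positions": joint angles; "dq": joint speeds; "tau": joint torques, N m; "tool_pos": TCP position; "tcp_rot": TCP orientation; "contact_force": force on the tool from outside, world axes, zero at the start; "moment": the same for the moment, N m; "grip_width": finger opening in mm.
Only numpy, scipy, OpenCV 4.12 (cv2) and the standard library are available. Lean on these libraries where they do the work, as an engineer would, in place of code of your own. Each camera call takes 0.05 s, during which the arm holds its last target.

### The job

One of the three socket keys in the grey rack fits the hex nut sunk in the valve block that stands nearest the robot, but nothing marks which: try them without forcing, and stand any key that does not fit back upright in a hole of the rack. Push the fitting key fully home on that nut and finish while still gripping it there by its handle, with the other two keys standing in the rack and the beaker, petri dish and dropper bottle left alone.

Things in the scene. Friction and masses are not known exactly. Their poses are not given: they have to be found in the camera images.
- key_small_center (a point): Centre (half-way up, 48 mm above the nose's bottom) of the smallest socket key, 0.12 kg. Upright: round steel nose 28 mm across, hexagonal hole 22 mm deep in its underside; above it a black paddle handle 34 mm wide (x), 14 mm thick (y), 46 to 96 mm above the bottom. Grip the paddle's wide faces; two flats of the hexagon face +-y like them. z up. A bigger key has a bigger hexagon.
- key_middle_center (a point): Centre (half-way up, 48 mm above the nose's bottom) of the middle socket key, 0.18 kg. Upright: round steel nose 38 mm across, hexagonal hole 22 mm deep in its underside; above it a black paddle handle 44 mm wide (x), 14 mm thick (y), 46 to 96 mm above the bottom. Grip the paddle's wide faces; two flats of the hexagon face +-y like them. z up. A bigger key has a bigger hexagon.
- key_large_center (a point): Centre (half-way up, 48 mm above the nose's bottom) of the largest socket key, 0.26 kg. Upright: round steel nose 48 mm across, hexagonal hole 22 mm deep in its underside; above it a black paddle handle 54 mm wide (x), 14 mm thick (y), 46 to 96 mm above the bottom. Grip the paddle's wide faces; two flats of the hexagon face +-y like them. z up. A bigger key has a bigger hexagon.
- block_a: One of three outwardly alike fixed aluminium valve blocks, 84 x 84 x 45 mm, pipe stubs on its +-y sides to 64 mm from the centre; origin: centre of the underside, z up. A round well 26 mm deep in its top holds a fixed brass hex nut, 14 mm high, plus a 4 mm stud end. Nut and well come in three sizes, one per key, not told here; which block stands nearest the robot varies.
- block_b: One of three outwardly alike fixed aluminium valve blocks, 84 x 84 x 45 mm, pipe stubs on its +-y sides to 64 mm from the centre; origin: centre of the underside, z up. A round well 26 mm deep in its top holds a fixed brass hex nut, 14 mm high, plus a 4 mm stud end. Nut and well come in three sizes, one per key, not told here; which block stands nearest the robot varies.
- block_c: One of three outwardly alike fixed aluminium valve blocks, 84 x 84 x 45 mm, pipe stubs on its +-y sides to 64 mm from the centre; origin: centre of the underside, z up. A round well 26 mm deep in its top holds a fixed brass hex nut, 14 mm high, plus a 4 mm stud end. Nut and well come in three sizes, one per key, not told here; which block stands nearest the robot varies.
- block_a_well (a point): Centre of the mouth of block_a's well, 45 mm above the bench, axes as the block's. Nut flats face +-y: turn the key's y to this y or a multiple of 60 degrees from it (10 degrees off does no harm). The fitting key sinks 26 mm to the well's floor, with 1.2 mm play each side of the nut; a key too big stops at the mouth, one too small on the nut's top, 12 mm down.
- block_b_well (a point): Centre of the mouth of block_b's well, 45 mm above the bench, axes as the block's. Nut flats face +-y: turn the key's y to this y or a multiple of 60 degrees from it (10 degrees off does no harm). The fitting key sinks 26 mm to the well's floor, with 1.2 mm play each side of the nut; a key too big stops at the mouth, one too small on the nut's top, 12 mm down.
- block_c_well (a point): Centre of the mouth of block_c's well, 45 mm above the bench, axes as the block's. Nut flats face +-y: turn the key's y to this y or a multiple of 60 degrees from it (10 degrees off does no harm). The fitting key sinks 26 mm to the well's floor, with 1.2 mm play each side of the nut; a key too big stops at the mouth, one too small on the nut's top, 12 mm down.
- rack: Grey plastic rack, fixed, 85 (x) x 235 (y) x 30 mm; origin: centre of the underside, z up. Three round holes, 54 mm across and 24 mm deep (floor 6 mm above the bench), at y = -72, 0 and +72 mm along its y axis. One key stands loosely in each hole, in any order, its paddle roughly along the row.
- beaker_center (a point): Small empty glass beaker, 56 mm across, 72 mm tall, bystander; point: its centre
- dropper_center (a point): Dropper bottle with a pointed tip, 51 mm across, 143 mm tall, bystander; point: its centre
- petri_center (a point): Petri dish, 69 mm across, 15 mm tall, bystander; point: its centre
Mind the look-alikes: they are no part of the job. What is shaped like the part that bears key_small_center but pink is not meant. What is shaped like the part that bears key_middle_center but orange is not meant.

How it is judged:
By the outcome, as a careful person would: the job done as asked, in the order asked, and still so for the second after the job is handed in, while the arm keeps its last pose, push and grip.
It also fails if it takes over 64 s, if anything falls off the work surface, if the arm or the gripper's body presses on something with over 40 N, if the wrist force passes 120 N, or if a joint passes its speed limit or range.

## Working session

There is one attempt and no reset: what is moved stays moved. The work goes in short steps, Python scripts to look and compute and a tool call to move; the robot and the scene stay as the last step left them, time stands still between calls to the robot, and variables do not carry over. Pictures are saved under pics/ and viewed, and the job is handed in when it is done.

Besides the shell and the picture viewer there is one more tool, called after "Request:" as name([rows], argument=value, ...), one row to a line, values as JSON. carry_out: Moves the arm, as the interface text tells. Its arguments: {"type":"object","properties":{"motion":{"type":"array","items":{"type":"array","items":{"type":"number"}}}},"required":["motion"]}

```bash
mkdir -p pics && python3 - <<'E'
from plant import bot
import cv2,numpy as np
o=bot.get_obs();print(o)
for n in("scene","top"):
    c=bot.capture(n);np.savez(f"{n}0.npz",**c)
    cv2.imwrite(f"pics/{n}0.png",c["color"][:,:,::-1])
    print(n,c["K"],c["camera_from_world"])
E
```

```text
{'time': 0.0, 'joint_positions': array([-1.45100412e+00,  3.42735726e-01,  1.52502707e+00,  1.92022122e-05,
        1.27536107e+00, -1.45980197e-01]), 'dq': array([-5.25706561e-04,  1.45331753e-05,  1.29493572e-03,  7.73192553e-04,
        4.07876831e-04,  9.78860649e-04]), 'tau': array([ 8.73246427e-04, -4.31241417e+01, -2.44219798e+01,  7.18881330e-02,
        5.59620315e-02, -1.31634051e-04]), 'tool_pos': array([ 137.88262474, -506.15611449,  226.03469243]), 'tcp_rot': array([-3.14008040e+00, -2.40899363e-04,  2.65766616e-01]), 'contact_force': array([0.00139217, 0.10573019, 0.50440307]), 'moment': array([-0.00736977,  0.08081352, -0.01504208]), 'grip_width': 91.69737458370096}
scene [[372.88758061   0.         326.28497497]
 [  0.         372.88758061 197.90265781]
 [  0.           0.           1.        ]] [[-7.81234280e-01 -6.24204876e-01 -6.42434333e-03  4.39407915e+02]
 [-4.25387973e-01  5.39877166e-01 -7.26345454e-01  2.72956168e+02]
 [ 4.56856730e-01 -5.64713129e-01 -6.87299796e-01  8.96223626e+02]
 [ 0.00000000e+00  0.00000000e+00  0.00000000e+00  1.00000000e+00]]
top [[392.79909064   0.         327.37712036]
 [  0.         392.79909064 201.57846448]
 [  0.           0.           1.        ]] [[-6.78682168e-03 -9.99943920e-01 -8.12998929e-03  1.68708257e+01]
 [-9.89771887e-01  7.87589491e-03 -1.42441507e-01  5.46167224e+02]
 [ 1.42497550e-01  7.08010973e-03 -9.89769832e-01  1.15176304e+03]
 [ 0.00000000e+00  0.00000000e+00  0.00000000e+00  1.00000000e+00]]
```

View pics/scene0.png

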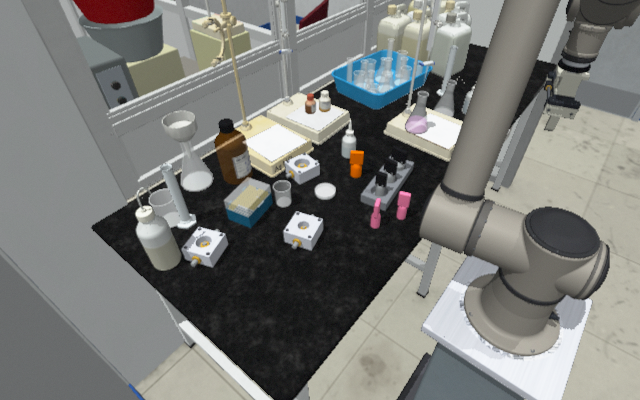

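View pics/top0.png

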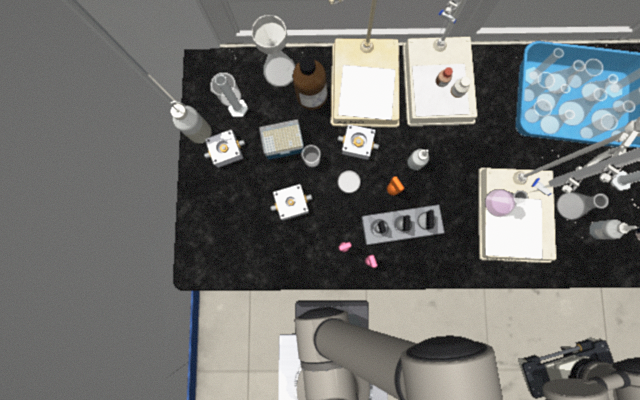

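The top view shows the three blocks at about (224,148), (359,141) and (291,202), with the last nearest the robot. The rack is at (403,224). I'll zoom in and measure.

```bash
cat > h.py <<'E'
import numpy as np,cv2
def load(n): return dict(np.load(n))
def px2plane(c,u,v,z):
    M=c["camera_from_world"];R=M[:3,:3];t=M[:3,3]
    d=R.T@np.linalg.solve(c["K"],[u,v,1.]);o=-R.T@t
    return o+d*(z-o[2])/d[2]
def proj(c,p):
    M=c["camera_from_world"];q=c["K"]@(M[:3,:3]@np.array(p,float)+M[:3,3]);return q[:2]/q[2]
def cloud(c):
    d=c["depth"];v,u=np.indices(d.shape);K=c["K"]
    P=np.stack([(u-K[0,2])/K[0,0]*d,(v-K[1,2])/K[1,1]*d,d],-1)
    M=c["camera_from_world"];W=(P-M[:3,3])@M[:3,:3];W[d<=0]=np.nan;return W
E
python3 - <<'E'
from h import *
c=load("top0.npz");s=load("scene0.npz")
I=c["color"][:,:,::-1]
a=cv2.resize(I[180:270,265:455],None,fx=4.2,fy=4.2,interpolation=cv2.INTER_CUBIC)
cv2.imwrite("pics/t1.png",a)
S=s["color"][:,:,::-1]
b=cv2.resize(S[140:260,270:420],None,fx=5,fy=5,interpolation=cv2.INTER_CUBIC)
cv2.imwrite("pics/s1.png",b)
W=cloud(c)
for u,v in[(291,202),(224,148),(359,141),(403,224),(285,192)]:print(u,v,W[v,u],px2plane(c,u,v,45))
E
```

```text
291 202 [546.43428989 123.61456552  35.18885126] [545.02521933 122.62575005  45.        ]
224 148 [717.56584596 333.05345421  35.8091136 ] [714.91461397 330.49827518  45.        ]
359 141 [735.45932889 -86.51104373  38.10727352] [733.36262013 -85.97983866  45.        ]
403 224 [ 473.51487984 -207.3235486    73.89226006] [ 475.96316944 -212.67096989   45.        ]
285 192 [576.15340645 141.27198035  42.81353839] [575.78205366 141.01733382  45.        ]
```

View pics/t1.png

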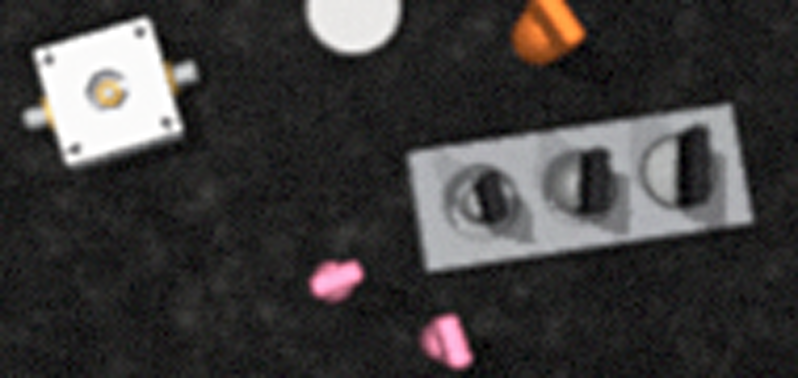

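View pics/s1.png

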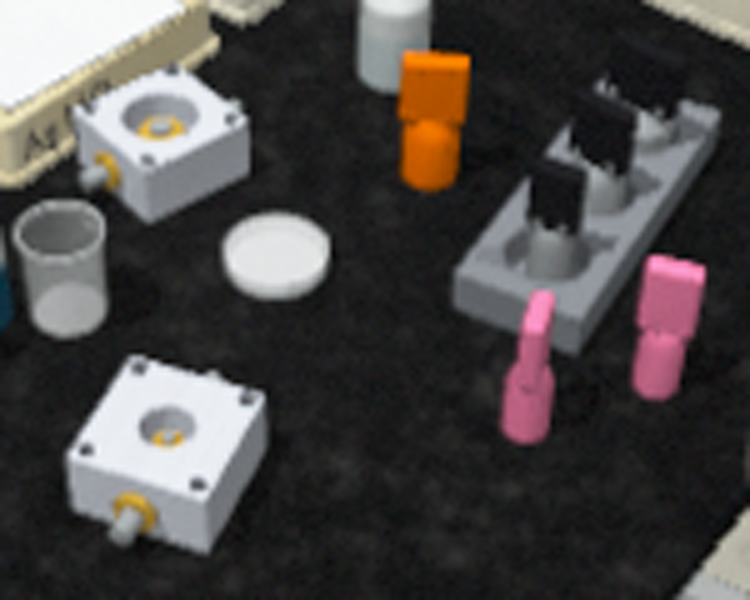

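The near block's well is visibly the smallest, about 10 px or 28 mm. The small key stands in the left (+y) hole of the rack. Next I'll measure the block's pose and the key's paddle.

```bash
cat > meas.py <<'E'
from h import *
import sys
def main(tag):
    c=load(f"top{tag}.npz");s=load(f"scene{tag}.npz")
    for n,cc,roi in(("top",c,(262,178,320,226)),("scene",s,(275,205,330,255))):
        u0,v0,u1,v1=roi
        I=cc["color"].astype(int); W=cloud(cc)
        R=cc["camera_from_world"][:3,:3];print(n,"cam",-R.T@cc["camera_from_world"][:3,3])
        g=I.min(2); m=np.zeros(g.shape,np.uint8)
        sub=(g>(205 if n=="top" else 190)); m[v0:v1,u0:u1]=sub[v0:v1,u0:u1]
        m=cv2.morphologyEx(m,cv2.MORPH_OPEN,np.ones((3,3)))
        cs,_=cv2.findContours(m,cv2.RETR_EXTERNAL,cv2.CHAIN_APPROX_NONE);k=max(cs,key=cv2.contourArea)
        P=np.array([px2plane(cc,u,v,45)[:2] for u,v in cv2.convexHull(k)[:,0]],np.float32)
        print(n,"block top",cv2.minAreaRect(P))
    # paddles from depth
    for n,cc in(("top",c),("scene",s)):
        W=cloud(cc);I=cc["color"].max(2)
        m=(W[...,2]>65)&(W[...,2]<115)&(I<80)&(W[...,0]>380)&(W[...,0]<620)&(W[...,1]>-330)&(W[...,1]<-80)
        nl,L,st,ce=cv2.connectedComponentsWithStats(m.astype(np.uint8))
        for i in range(1,nl):
            if st[i,4]<12: continue
            Q=W[L==i];print(n,"paddle px",ce[i].round(1),st[i],Q.mean(0).round(1),cv2.minAreaRect(Q[:,:2].astype(np.float32)), "zmax",np.percentile(Q[:,2],95).round(1))
main(sys.argv[1])
E
python3 meas.py 0
python3 - <<'E'
from h import *
c=load("top0.npz");s=load("scene0.npz")
# rack top rectangle
I=c["color"].astype(int)
W=cloud(c)
m=((W[...,2]>18)&(W[...,2]<45)&(W[...,0]>380)&(W[...,0]<580)&(W[...,1]>-350)&(W[...,1]<-80)&(I.min(2)>90)).astype(np.uint8)
cs,_=cv2.findContours(m,0,1);k=max(cs,key=cv2.contourArea)
P=np.array([px2plane(c,u,v,30)[:2] for u,v in cv2.convexHull(k)[:,0]],np.float32);print("rack",cv2.minAreaRect(P))
cv2.imwrite("pics/t2.png",np.hstack([cv2.resize(c["color"][195:250,355:450,::-1],None,fx=8,fy=8,interpolation=cv2.INTER_NEAREST)]))
cv2.imwrite("pics/s2.png",cv2.resize(s["color"][140:215,350:425,::-1],None,fx=8,fy=8,interpolation=cv2.INTER_NEAREST))
cv2.imwrite("pics/t3.png",cv2.resize(c["color"][175:230,260:325,::-1],None,fx=10,fy=10,interpolation=cv2.INTER_NEAREST))
E
```

```text
top cam [ 376.57205227    4.41371521 1217.91435081]
top block top ((547.5750732421875, 125.1645278930664), (84.4952392578125, 84.16168975830078), 16.397043228149414)
scene cam [ 49.94700164 633.02700917 817.05769441]
scene block top ((545.7393188476562, 124.68754577636719), (82.66576385498047, 85.211669921875), 15.925747871398926)
top paddle px [429.8 219.7] [426 210   8  19 125] [ 483.6 -280.5   94.6] ((485.29229736328125, -282.4471435546875), (13.057459831237793, 51.37095642089844), 86.84090423583984) zmax 104.7
top paddle px [406.  222.9] [403 216   7  15 102] [ 474.7 -212.    94.9] ((475.55975341796875, -212.93743896484375), (13.65152359008789, 41.17234420776367), 88.5171127319336) zmax 104.9
top paddle px [381.6 226.7] [378 221   8  12  69] [ 464.4 -141.6   97.1] ((464.97076416015625, -142.98272705078125), (32.14360809326172, 12.980414390563965), 12.571372032165527) zmax 104.6
scene paddle px [399.2 152.8] [391 145  17  17 179] [ 481.6 -280.1   87.8] ((483.9167175292969, -282.5382995605469), (16.747453689575195, 53.86488342285156), 87.5867919921875) zmax 103.4
scene paddle px [390.3 164.3] [384 157  13  16 144] [ 472.8 -210.9   87.2] ((473.5419616699219, -214.7114715576172), (18.433937072753906, 43.53053665161133), 88.26216125488281) zmax 103.0
scene paddle px [381.  177.6] [376 171  11  14 126] [ 461.7 -139.3   86.3] ((462.73724365234375, -141.0462646484375), (32.93251037597656, 15.334033012390137), 4.357882499694824) zmax 102.5
rack ((476.93341064453125, -214.31002807617188), (85.20724487304688, 235.9025115966797), 8.210042953491211)
```

View pics/t2.png

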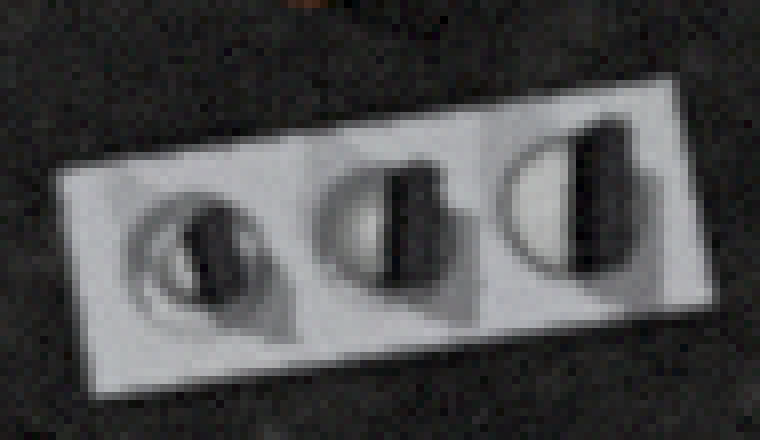

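View pics/t3.png

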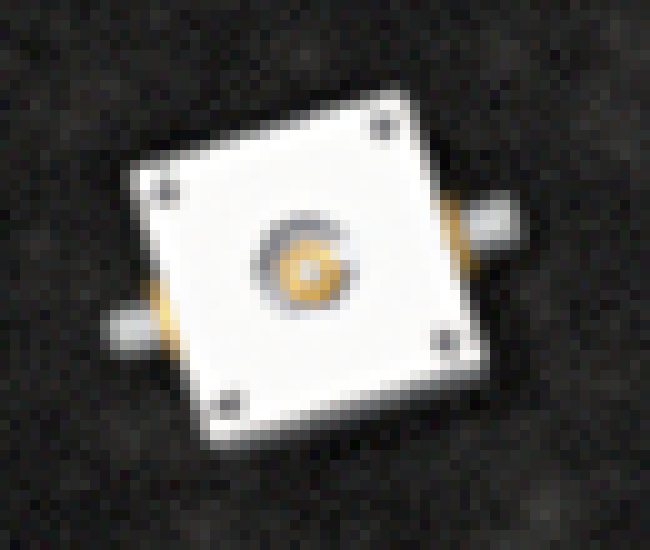

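View pics/s2.png

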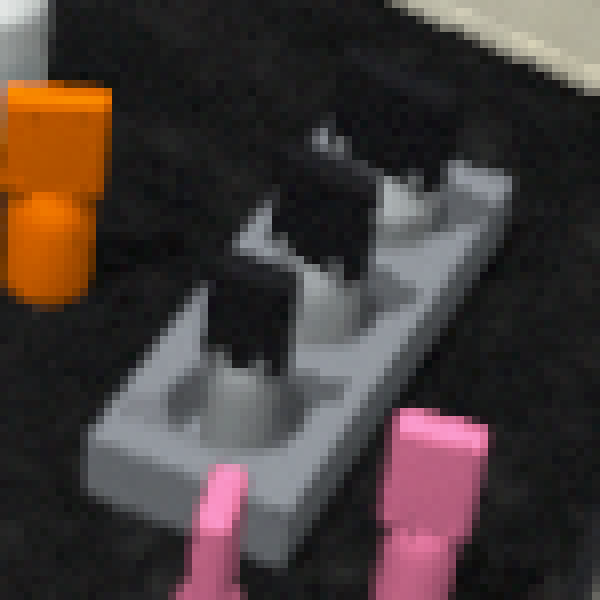

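The near block is at about (546.5,125), yaw 16°. The small key is at about (464,-142), yaw 8°. I'll work out the approach.

```bash
cat > rel.py <<'E'
import sys,numpy as np
from plant import bot
from scipy.spatial.transform import Rotation as Ro
o=bot.get_obs();x,y,z,yaw=map(float,sys.argv[1:5])
R=Ro.from_euler("xyz",o["tcp_rot"]).as_matrix()
print("t",round(o["time"],2),"pos",o["tool_pos"].round(1),"rpy deg",np.degrees(o["tcp_rot"]).round(2),"F",o["contact_force"].round(1),"w",round(o["grip_width"],1))
print("shift",(R.T@(np.array([x,y,z])-o["tool_pos"])).round(1),"spin",round(np.degrees(o["tcp_rot"][2])-yaw,1))
E
python3 rel.py 464 -142 220 8
```

```text
t 0.1 pos [ 137.9 -506.2  226.1] rpy deg [-1.7993e+02 -1.0000e-02  1.5230e+01] F [ 0.1 -0.3 -0.1] w 91.6
shift [ 410.3 -265.7    6.6] spin 7.2
```

Request:
carry_out([
  [0.45,50,-32,0,1],
  [0.45,100,-64,0,2],
  [0.45,150,-96,0,3],
  [0.45,200,-129,0,4],
  [0.45,250,-161,0,5],
  [0.45,300,-193,3,6],
  [0.45,350,-226,5,7],
  [0.45,395,-256,6,7.2],
  [0.45,410,-266,6.5,7.2],
  [0.45,410,-266,6.5,7.2],
])

```text
time: 1.35
tool_pos: [463.7, -141.3, 219.6]
tcp_rot: [-3.14, 0.001, 0.142]
contact_force: [-1.0, 0.1, -0.0]
grip_width: 50.3
```

```bash
python3 rel.py 464 -142 120 8; python3 - <<'E'
from plant import bot
import cv2,numpy as np
for n in("scene","top"):
    c=bot.capture(n);np.savez(f"{n}1.npz",**c)
    cv2.imwrite(f"pics/{n}1.png",c["color"][:,:,::-1])
E
```

```text
t 1.35 pos [ 463.7 -141.3  219.6] rpy deg [-1.7991e+02  6.0000e-02  8.1600e+00] F [-1.   0.1 -0. ] w 50.3
shift [ 0.3  0.9 99.6] spin 0.2
```

View pics/scene1.png

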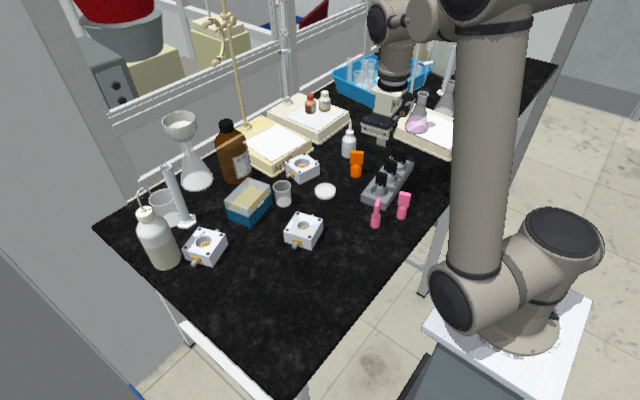

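View pics/top1.png

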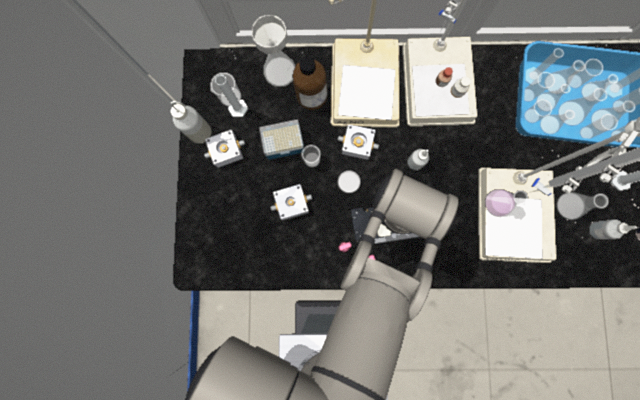

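Gripper is above the left (small) key at (381,185) in the scene view. Descending, then closing.

Request:
carry_out([
  [0.45,0,0.8,45,0],
  [0.45,0,0.8,90,0],
  [0.45,0,0.8,125,0],
  [0.45,0,0.8,145,0],
  [0.45,0,0.8,156,0],
  [0.45,0,0.8,160,0],
  [0.45,0,0.8,160,0],
])

```text
time: 2.33
tool_pos: [463.0, -143.7, 60.3]
tcp_rot: [-3.141, 0.0, 0.139]
contact_force: [-0.2, 0.3, 0.6]
grip_width: 50.3
```

```bash
python3 rel.py 464 -142 60 8; python3 - <<'E'
from plant import bot
import cv2,numpy as np
c=bot.capture("scene")
cv2.imwrite("pics/s3.png",cv2.resize(c["color"][100:220,330:450,::-1],None,fx=5,fy=5))
E
```

```text
t 2.33 pos [ 463.  -143.7   60.3] rpy deg [-1.7995e+02  1.0000e-02  7.9700e+00] F [-0.2  0.3  0.6] w 50.3
shift [ 1.2 -1.5  0.3] spin -0.0
```

View pics/s3.png

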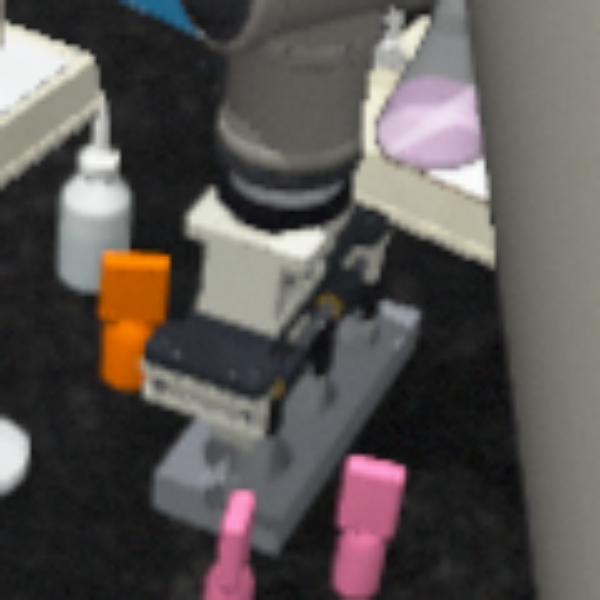

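Fingers straddle the small key's paddle. Closing.

Request:
carry_out([
  [0.9,1,-1,0,0],
  [0.9,1,-1,0,0],
  [0.9,1,-1,0,0],
  [0.9,1,-1,0,0],
  [0.9,1,-1,0,0],
  [0.9,1,-1,0,0],
])

```text
time: 3.12
tool_pos: [464.1, -142.6, 60.6]
tcp_rot: [-3.141, -0.0, 0.139]
contact_force: [0.8, -0.1, 1.3]
grip_width: 13.8
```

```bash
python3 rel.py 464 -142 200 8
```

```text
t 3.12 pos [ 464.1 -142.6   60.6] rpy deg [-1.7997e+02 -2.0000e-02  7.9800e+00] F [ 0.8 -0.1  1.3] w 13.8
shift [   0.    -0.6 -139.4] spin -0.0
```

Request:
carry_out([
  [1,0,0,0,0],
  [1,0,0,-15,0],
  [1,0,0,-40,0],
  [1,0,0,-75,0],
  [1,0,0,-110,0],
  [1,0,0,-135,0],
  [1,0,0,-140,0],
  [1,0,0,-140,0],
])

```text
time: 4.12
tool_pos: [463.7, -142.4, 199.8]
tcp_rot: [-3.141, 0.001, 0.139]
contact_force: [-0.3, 0.6, -1.7]
grip_width: 13.8
```

```bash
python3 rel.py 546.5 125 160 16; python3 - <<'E'
from plant import bot
import cv2,numpy as np
c=bot.capture("scene");np.savez("scene2.npz",**c)
cv2.imwrite("pics/s4.png",cv2.resize(c["color"][80:200,330:450,::-1],None,fx=5,fy=5))
E
```

```text
t 4.12 pos [ 463.7 -142.4  199.8] rpy deg [-1.7994e+02  4.0000e-02  7.9800e+00] F [-0.3  0.6 -1.7] w 13.8
shift [ 119.2 -253.3   40. ] spin -8.0
```

View pics/s4.png

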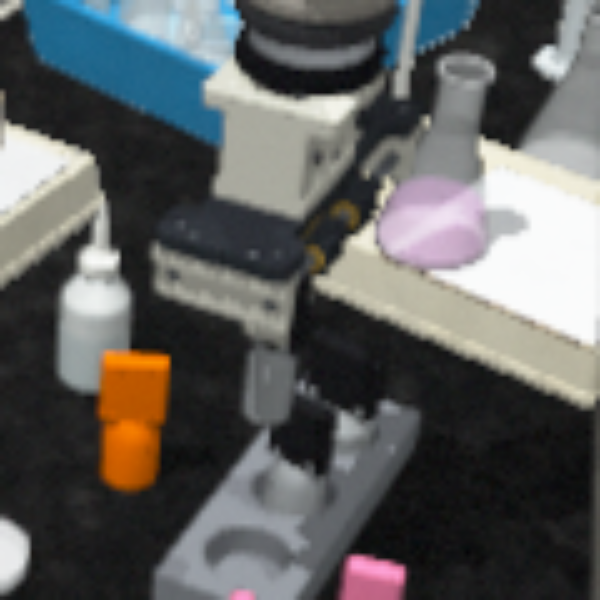

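The small key hangs upright from the gripper and its rack hole is empty. Moving it over the near block.

Request:
carry_out([
  [1,20,-42,0,-1],
  [1,42,-90,0,-3],
  [1,64,-137,0,-5],
  [1,86,-183,0,-7],
  [1,105,-222,10,-8],
  [1,116,-245,30,-8],
  [1,119,-253,48,-8],
  [1,119.2,-253.3,55,-8],
  [1,119.2,-253.3,55,-8],
  [1,119.2,-253.3,55,-8],
])

```text
time: 5.42
tool_pos: [546.5, 124.5, 145.1]
tcp_rot: [-3.14, 0.0, 0.278]
contact_force: [-0.4, 0.4, -1.4]
grip_width: 14.0
```

```bash
python3 rel.py 546.5 125 110 16; python3 - <<'E'
from plant import bot
import cv2,numpy as np
for n in("scene","top"):
    c=bot.capture(n);np.savez(f"{n}3.npz",**c)
    I=c["color"][:,:,::-1]
    I=I[140:260,250:370] if n=="scene" else I[130:250,230:350]
    cv2.imwrite(f"pics/{n}3.png",cv2.resize(I,None,fx=5,fy=5))
E
```

```text
t 5.42 pos [546.5 124.5 145.1] rpy deg [-1.7991e+02  3.0000e-02  1.5930e+01] F [-0.4  0.4 -1.4] w 14.0
shift [ 0.1 -0.4 35.1] spin -0.1
```

View pics/scene3.png

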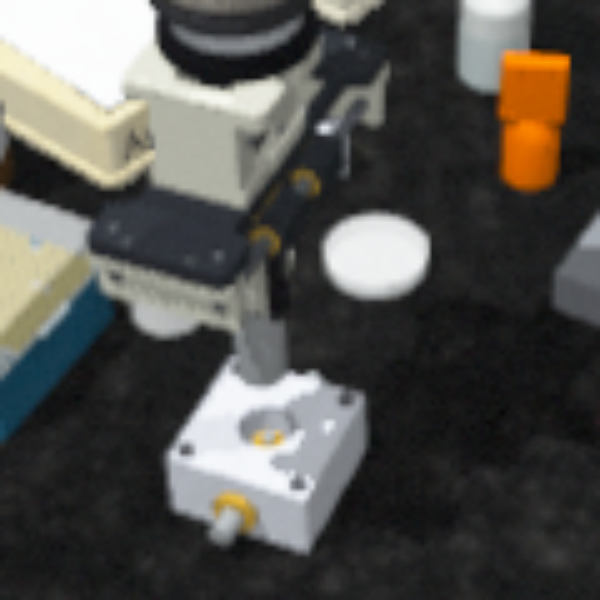

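View pics/top3.png

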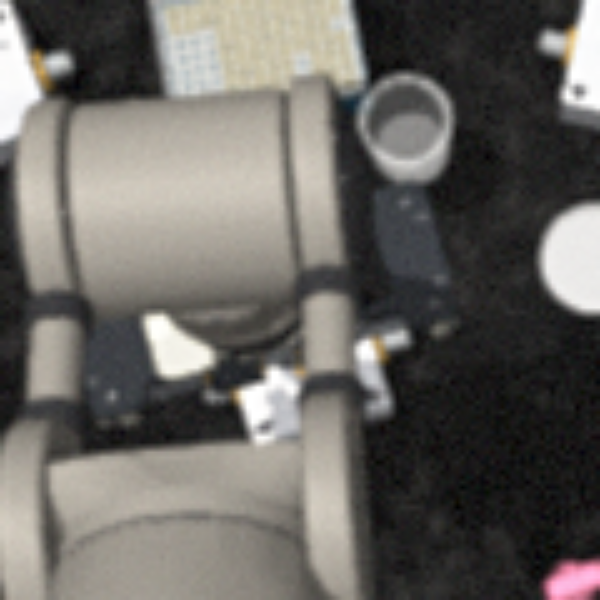

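The key is over the block with its nose at about (302,212) in the full scene picture. The well mouth is at about (303.5,226). I'll compare the nose edges with where they should project.

```bash
python3 - <<'E'
from h import *
c=load("scene3.npz");I=c["color"].astype(int)
for r in range(200,220,2): print(r,I[r,292:316].mean(1).round().astype(int))
for z in(85,90.5,105): print(z,proj(c,[546.5,124.5,z]).round(2))
print("well",proj(c,[546.5,125,45]).round(2))
s=load("scene0.npz")
for r in range(220,234): print(r,s["color"].astype(int)[r,294:314].mean(1).round().astype(int))
c=load("top0.npz");g=c["color"].astype(int)
for r in range(193,210): print(r,g[r,282:300].mean(1).round().astype(int))
print(proj(c,[546.5,125,45]))
E
```

```text
200 [132 115 131 136 140 131 117 129 137 126 120  91  17  18  17  19  34  34
  32  29  34  35  30  33]
202 [135 115  99 128 138 134 106 102 116  98 111 100  35  22  25  32  36  35
  32  31  35  36  31  36]
204 [153 152 153 164 169 147  97 104 109 112 111 109  88  84  80  48  46  40
  38  35  38  33  37  31]
206 [ 31  31  36  63 109 144 130 107 110 112 112 111 109 109  97  55  43  40
  41  37  36  36  35  37]
208 [ 25  30  34  29  67 127 128 104 111 112 119 111 108 108  96  59  35  37
  40  44  42  40  42  39]
210 [ 32  30  33  33  57 109 132 129 109 107 111 119 113 108  96  66  42  46
  44  45  44  50  50  44]
212 [ 30  30  60 127 169 141 131 134 121 107 109 112 112 108  98  68  39  41
  39  37  36  35  34  32]
214 [ 26  82 176 225 174 132 131 131 132 126 110 110 110 106 105 132 157  72
  48 112 165 113  29  28]
216 [117 211 235 247 247 244 221 149 131 125 119 110 122 181 232 245 246 247
 247 244 239 229 148 103]
218 [226 246 247 246 246 247 246 246 246 242 241 242 246 245 246 246 247 244
 223 221 215 177 175 177]
85 [302.16 214.75]
90.5 [302.06 213.34]
105 [301.79 209.58]
well [302.
[... 1882 characters left out ...]
177 194 215 207 182 183 187 221 248 250 250 251]
202 [251 251 247 196 157 165 178 198 219 201 164 150 146 196 248 252 251 250]
203 [250 251 251 224 176 175 179 188 183 169 156 133 155 225 251 252 250 250]
204 [250 250 252 248 213 189 184 172 158 157 137 137 201 246 252 251 250 250]
205 [251 251 252 250 236 217 188 165 163 165 164 194 238 252 252 250 250 251]
206 [251 251 251 250 250 241 225 217 229 238 243 244 251 251 251 250 250 250]
207 [250 250 250 251 251 252 250 250 252 252 253 252 251 251 250 250 250 250]
208 [250 251 250 251 250 251 251 251 251 251 251 251 250 250 250 250 251 250]
209 [250 251 250 250 250 250 250 250 250 251 250 250 251 251 250 250 250 250]
[290.21733618 201.52265937]
```

The scene view puts the nose about 0.5 px (1.3 mm) left of the well axis. I'll correct for that and descend gently to just below the mouth.

```bash
python3 rel.py 545.4 124.4 98 16
```

```text
t 5.53 pos [546.6 124.7 145.4] rpy deg [-1.7991e+02 -1.0000e-02  1.5940e+01] F [-0.   0.  -1.4] w 14.2
shift [-1.3  0.  47.4] spin -0.1
```

Request:
carry_out([
  [1,-1.3,0,10,0],
  [1,-1.3,0,22,0],
  [1,-1.3,0,32,0],
  [1,-1.3,0,38,0],
  [1,-1.3,0,42,0],
  [1,-1.3,0,44,0],
  [1,-1.3,0,46,0],
  [1,-1.3,0,48,0],
  [1,-1.3,0,49,0],
  [1,-1.3,0,49,0],
])

```text
time: 6.78
tool_pos: [545.4, 124.4, 96.4]
tcp_rot: [-3.14, -0.0, 0.278]
contact_force: [0.4, -0.8, -1.7]
grip_width: 13.7
```

```bash
python3 rel.py 545.4 124.4 88 16; python3 - <<'E'
from plant import bot
import cv2,numpy as np
c=bot.capture("scene");np.savez("scene4.npz",**c)
cv2.imwrite("pics/s5.png",cv2.resize(c["color"][180:255,265:340,::-1],None,fx=8,fy=8))
E
```

```text
t 6.78 pos [545.4 124.4  96.4] rpy deg [-179.91   -0.     15.94] F [ 0.4 -0.8 -1.7] w 13.7
shift [0.  0.  8.4] spin -0.1
```

View pics/s5.png

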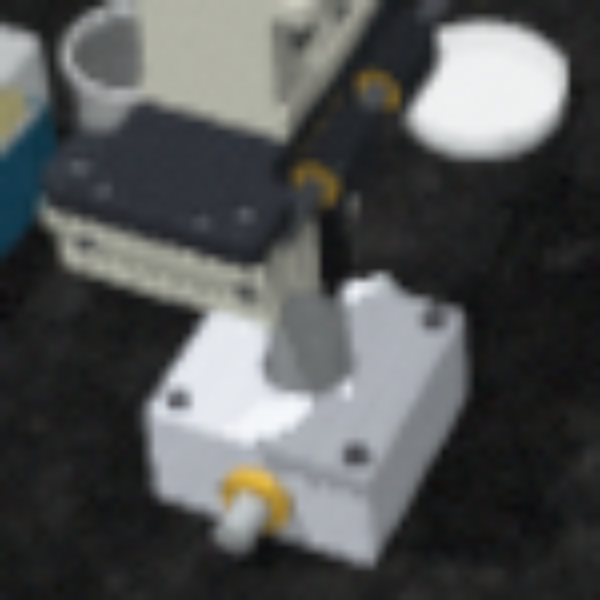

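No contact force, and the nose appears to sit at or just inside the mouth. Continuing slowly toward the nut.

Request:
carry_out([
  [1,0,0,2,0],
  [1,0,0,4,0],
  [1,0,0,6,0],
  [1,0,0,7.5,0],
  [1,0,0,9,0],
  [1,0,0,9,0],
])

```text
time: 7.58
tool_pos: [545.3, 124.4, 87.3]
tcp_rot: [-3.14, 0.0, 0.278]
contact_force: [0.3, 0.1, -1.5]
grip_width: 13.9
```

Request:
carry_out([
  [1,0,0,1,0],
  [1,0,0,2,0],
  [1,0,0,3,0],
  [1,0,0,4,0],
  [1,0,0,4,0],
])

```text
time: 8.2
tool_pos: [545.8, 124.4, 83.3]
tcp_rot: [-3.14, -0.001, 0.278]
contact_force: [2.9, -0.3, -1.4]
grip_width: 14.0
```

Request:
carry_out([
  [1,0.3,0,1.5,0],
  [1,0.3,0,3,0],
  [1,0.3,0,4.5,0],
  [1,0.3,0,6,0],
  [1,0.3,0,7,0],
  [1,0.3,0,7,0],
])

```text
time: 8.95
tool_pos: [545.9, 124.4, 76.1]
tcp_rot: [-3.14, -0.001, 0.278]
contact_force: [0.9, 0.7, -1.9]
grip_width: 13.6
```

Past the nut's top with no vertical load. Only the last ~2.5 mm to the well floor is left.

Request:
carry_out([
  [1,0,0,1,0],
  [1,0,0,2,0],
  [1,0,0,3,0],
  [1,0,0,3.5,0],
  [1,0,0,3.5,0],
])

```text
time: 9.57
tool_pos: [546.0, 124.5, 73.6]
tcp_rot: [-3.14, -0.001, 0.278]
contact_force: [-1.7, -1.1, 6.9]
grip_width: 13.7
```

Request:
carry_out([
  [1,0,0,1,0],
  [1,0,0,1.5,0],
  [1,0,0,1.5,0],
  [1,0,0,1.5,0],
])

```text
time: 10.07
tool_pos: [546.0, 124.5, 73.5]
tcp_rot: [-3.141, -0.002, 0.278]
contact_force: [-2.6, -0.7, 10.6]
grip_width: 13.8
```

```bash
python3 rel.py 545.4 124.4 73.6 16; python3 - <<'E'
from plant import bot
import cv2,numpy as np
c=bot.capture("scene");np.savez("scene5.npz",**c)
cv2.imwrite("pics/s6.png",cv2.resize(c["color"][130:255,250:425,::-1],None,fx=4.5,fy=4.5))
E
```

```text
t 10.07 pos [546.  124.5  73.5] rpy deg [-1.7994e+02 -1.0000e-01  1.5950e+01] F [-2.6 -0.7 10.6] w 13.8
shift [-0.6 -0.1 -0.1] spin -0.1
```

View pics/s6.png

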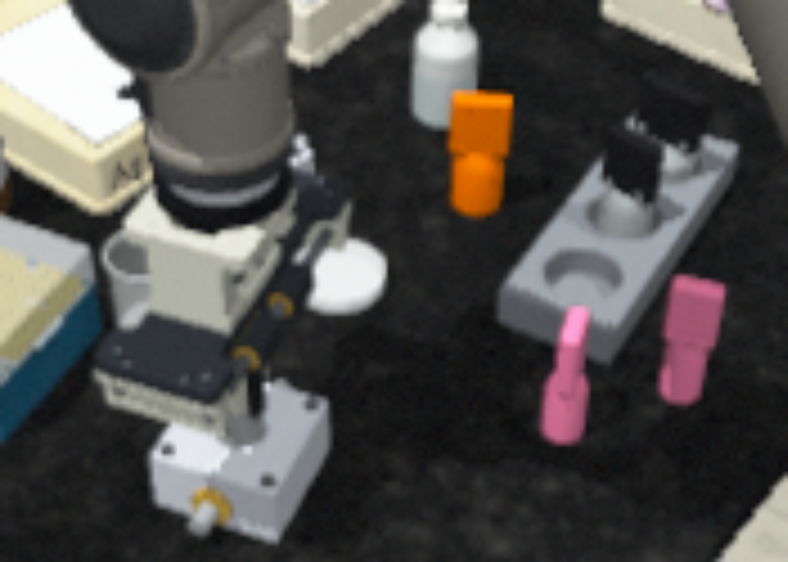

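The key has stopped at TCP z 73.5 mm (73.6 predicted for the well floor) under a steady push of about 12 N. The other two keys stand in the rack and the bystanders haven't moved. Handing in.

```bash
python3 -c "
from plant import bot
print(bot.close_job());o=bot.get_obs();print(o['tool_pos'],o['contact_force'],o['grip_width'])"
```

```text
the job is handed in; nothing more can be done
None
the job is handed in; nothing more can be done
```

The small key fits the nut in the block nearest the robot, and I handed the job in at about 10 s with it pushed home and still gripped by its handle. I chose it first because that block's well looked about 28–30 mm across, so the middle and large keys were never moved.

**Last checks:**
- **Depth:** the key passed the nut's top with no vertical load and stopped at TCP z 73.5 mm, against 73.6 mm predicted for the well floor. It was under a light push of about 12 N.
- **Grip:** the finger opening stayed at about 13.8 mm, on the 14 mm paddle.
- **Surroundings:** the last picture shows the other two keys upright in the rack, and the beaker, petri dish and dropper bottle undisturbed.

**Disagreements:** the two cameras differed by about 2 mm on the well's position, so I aligned using the scene view. That left a brief 3 N side contact on the way down, which eased off as the key went further in. I made no reading after hand-in.

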